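# Turn the next name plaque over on the turn-over ramp

## Robot

A 6-joint arm with a two-finger parallel gripper is mounted at the origin on the work surface. World frame = base frame: x ahead of the robot, y to its left, z up, the work surface at z = 0. Lengths are in m, angles in rad, forces in N, time in s.
With the tool pointing down it reaches from about 0.375 to 0.9 m from the base axis. Payload 3.1 kg.
Tool frame: the origin (TCP) lies at the very end of the fingers, on their centre line; the grasp point (between the pads) lies 19 mm behind it; z points along the fingers, y is the line along which they close (so a half turn about z gives the same grasp; the last joint's range is limited). The gripper opens to 85 mm and grips with 20 to 120 N. Pads are 22 mm wide; open, the fingers measure 114 mm over their backs; the gripper's body (76 mm by 85 mm) begins 54 mm behind the grasp point. The pads swing forward as they close: fully open they stand 13 mm farther back than shut.
Start: joints at [-1.429, 0.527, 1.433, -0, 1.181, -0.178], TCP at [0.197, -0.593, 0.231] pointing down, gripper open.
Joint ranges: [-3.08, 3.08], [-0.75, 2.2], [0.22, 2.44], [-1.43, 4.57], [0, 2.65], [-2.85, 2.85]. Speed limits (rad/s): [2.79, 2.79, 3.14, 3.14, 3.14, 3.14].

## Interface

Orientations are given as a unit quaternion [x, y, z, w].
In Python, from station import manip gives the robot as it stands.
- The arm moves only by the shell command python3 -m handwheel 'ROWS' [FORCE]. ROWS is JSON, a list of rows, each a list of 7 numbers: the shift along the world's x, y, z in mm, then the turn, a rotation vector about the world's x, y, z in degrees, then the opening, from 0 (shut) to 1 (fully open). A call has exactly 10 rows; each row shifts and turns the commanded pose from where the row before left it; what a row does not reach is not made up. A row lasts 1/8 s, in which the tool goes at most 62.5 mm and 10.7 degrees, less where a joint would pass 70% of its speed; a pose out of reach is approached as far as the arm can. A call is refused whole if a number of a shift passes 62.5 or a number of a turn 10.7, either way. A call with a gripper value outside its range is refused whole. The fingers move at their own pace and stop on an object; FORCE is the grip in N (left out, the last holds). Time passes only in rows, so rows that do not move let the fingers close, or fill a call up. It gives the time, the measured TCP pose, the force, the opening and the grip force at its end, in the units of the state.
- manip.sense(): the state, without advancing time (a new reading comes with each control period).
- manip.snapshot(name): name is "scene" or "top"; returns the picture (384x512x3 uint8, red, green, blue); there is no depth.
- manip.get_calibration(name): a dict with "K" (3x3 intrinsics, pixels), "k1" (the pictures are not rectified: a ray, as slopes to the right and down, at radius r is drawn at 1 + k1 r^2 times it, then the intrinsics apply), "rvec" (rotation vector, rad) and "tvec" (3), from world to camera coordinates, as OpenCV has them. Camera axes: x right, y down, z forward; pixel columns grow to the right and rows downward; lengths in m; the calibration is good to about 2 mm. A picture is of the moment at which its call begins. get_calibration takes no time and is no camera call.
- manip.sign_off(): hands the job in; it is judged then, once.
The state is a dict: "t": time; "q": joint angles; "qd": joint speeds; "tau": joint torques, N m; "tcp_pos": TCP position; "tool_rot": TCP orientation; "force": force on the tool from outside, world axes, zero at the start; "ft_torque": the same for the moment, N m; "finger_gap": opening from 0.0 (shut) to 1.0 (fully open); "gripper_force": force on a finger pad.
Only numpy, scipy, OpenCV 4.12 (cv2) and the standard library are available. Lean on these libraries where they do the work, as an engineer would, in place of code of your own. Each camera call takes 0.05 s, during which the arm holds its last target. There are 200 camera calls.

## Task

The plaque already turned is still lying against the stop at the foot of the turn-over ramp: lift it off and lay it (do not drop it) flat in the drying tray, wooden back up as it is. Then turn the next plaque, which lies lacquered front up beside the pile of cards: stand it on one of its short edges on the ledge at the head of the ramp, front facing downhill, and tip it over so that it falls on its front and slides down by itself to rest against the stop, wooden back up. Leave the paste tubs and the pile of cards where they are.

Things in the scene. Friction and masses are not known exactly. Their poses are not given: they have to be found in the camera images.
- next_center (a point): Centre (half-way through) of the plaque to be turned: a loose wooden board 96 (x) x 60 (y) x 10 mm (z), about 45 g. +z is the front (black lacquer, gold border, red and gold emblem), -z the bare wooden back. Starts flat on the bench, front up. Its short edges are those at x = +48 and -48 mm.
- done_center (a point): Centre of the plaque already turned: same board, 96 (x) x 60 (y) x 10 mm (z), +z the lacquered front, -z the wooden back. It starts back up on the slide at the foot of the ramp, its length down the slope, against the stop.
- slide: The ramp's fixed slide: slick white laminate sloping down at 30 degrees, 190 mm long, 124 mm wide between two plywood cheeks (6 mm thick) that rise 6 mm above it. Origin: middle of its top edge, on the surface, 117 mm above the bench; x down the slope, y across, z square to the surface. A plaque put down on it slides to the stop by itself.
- stop_mid (a point): Middle of the foot of the slide, on its surface, where the wooden stop strip begins (190 mm down the slope); same level axes as the ledge point. The strip spans the full width and stands 14 mm above the surface. A plaque against it has its centre 48 mm up the slope and 5 mm off the surface.
- ledge_mid (a point): Middle of the level rubber-topped ledge at the head of the ramp, on its surface, 117 mm above the bench; x level in the downhill direction, y across, z up. It runs 13 mm either way in x and 62 mm in y (cheeks 7 mm high at its ends); the slide begins at its downhill edge. The ramp's bodywork ends 47 mm behind this point.
- batten_tops (a point): Midway between the tops of the two battens at the ledge's back edge, on their front faces (53 mm above the ledge, 41 mm behind its middle). Axes as the ledge. Each is 12 mm wide, centred 24 mm to either side, 8 mm thick, leaning back 28 degrees from upright. A plaque stood against them stays; its upper edge is 32 mm above and 17 mm behind this point, free to be pushed from behind.
- tray_in (a point): Drying tray, a fixed shallow square wooden tray with white paper inside: 136 x 136 mm outside, walls 5 mm thick, rim 14 mm above the bench. This point is the centre of its inner floor, 5 mm above the bench; x and y run along its sides, z up.
- tub_green: Paste tub with green lid, round, 91 mm across, 120 mm tall; loose bystander. Origin: centre of its underside.
- tub_red: Paste tub with red lid, round, 79 mm across, 104 mm tall; loose bystander. Origin: centre of its underside.
- cards: Banded pile of printed cards, 90 (x) x 55 (y) x 32 mm tall; loose bystander that lies beside one long edge of the plaque to be turned, on the robot's side, 28 to 42 mm away from it. Origin: centre of its underside.
There are look-alikes about, which are no part of the job. Of the things shaped like the part that bears tray_in, the wooden one is meant.

How it is judged:
On the way, in this order (a step that is already met when the one before it is completed fails the run):
1. the turned plaque lies flat in the drying tray, back up, let go (x of done_center in the frame of tray_in between -0.04 and 0.04 m and y of done_center in the frame of tray_in between -0.04 and 0.04 m and z of done_center in the frame of tray_in below 0.009 m and angle between done_center's own z axis and vertical above 3.05 rad and contact force between the fingers and plaque_done below 0.1 N and linear speed of plaque_done below 0.02 m/s), for 0.2 s.
2. the next plaque stands on a short edge on the ledge at the head of the ramp (its plane 50 to 115 degrees from level), its lower edge within about 8 mm of the ledge (angle between next_center's own z axis and vertical between 0.87 and 2 rad and x of next_center in the frame of ledge_mid between -0.06 and 0.035 m and y of next_center in the frame of ledge_mid between -0.045 and 0.045 m and z of next_center in the frame of ledge_mid between 0.034 and 0.057 m), for 0.2 s.
3. it tips over onto its front above the foot of the slide, free of the fingers (angle between next_center's own z axis and vertical above 2.2 rad and x of next_center in the frame of slide below 0.125 m and z of next_center in the frame of slide below 0.06 m and y of next_center in the frame of slide between -0.05 and 0.05 m and contact force between the fingers and plaque_next below 0.3 N).
At the end, for the whole second after the job is handed in: First plaque flat in the tray, back up, centre within 40 mm of the tray's centre along each side; the other front down, flat on the slide, its end against the stop (centre 130 to 150 mm down the slide), length down the slope within 14 degrees; both at rest (x of done_center in the frame of tray_in between -0.04 and 0.04 m and y of done_center in the frame of tray_in between -0.04 and 0.04 m and z of done_center in the frame of tray_in below 0.009 m and angle between done_center's own z axis and vertical above 3.05 rad and x of next_center in the frame of slide between 0.13 and 0.15 m and y of next_center in the frame of slide between -0.04 and 0.04 m and z of next_center in the frame of slide between 0 and 0.01 m and angle between next_center's own z axis and vertical above 2.4 rad and angle between the z axis of next_center and the z axis of slide, either way round below 0.1 rad and angle between the x axis of next_center and the x axis of slide, either way round below 0.25 rad and linear speed of each of plaque_next, plaque_done below 0.02 m/s); the robot touches nothing.
It fails at once if the turned plaque is dropped (falls freely faster than 0.9 m/s) (linear speed of plaque_done above 0.9 m/s and contact force between the fingers and plaque_done below 0.1 N).
It fails at once if the green tub is pushed more than 20 mm or tipped (distance of tub_green from where it was at the start of the episode above 0.02 m or angle between tub_green's own z axis and vertical above 0.3 rad).
It fails at once if the red tub is pushed more than 20 mm or tipped (distance of tub_red from where it was at the start of the episode above 0.02 m or angle between tub_red's own z axis and vertical above 0.3 rad).
It fails at once if the pile of cards is pushed more than 20 mm or tipped (distance of cards from where it was at the start of the episode above 0.02 m or angle between cards's own z axis and vertical above 0.3 rad).
It also fails if it takes over 64 s, if anything falls off the work surface, if the arm or the gripper's body presses on something with over 40 N, if the wrist force passes 120 N, or if a joint passes its speed limit or range.

## Working session

There is one attempt and no reset: what is moved stays moved. The work goes in short steps, Python scripts to look and compute and a shell command to move; the robot and the scene stay as the last step left them, time stands still between calls to the robot, and variables do not carry over. Pictures are saved under pics/ and viewed, at most 10 in all, crops included, and the job is handed in when it is done.

```bash
mkdir -p pics; cat > h.py <<'E'
import numpy as np, cv2
from station import manip
def cal(n):
    c=manip.get_calibration(n); R=cv2.Rodrigues(np.array(c['rvec'],float))[0]
    return np.array(c['K'],float),float(c['k1']),R,np.array(c['tvec'],float).ravel()
def ray(n,u,v):
    K,k1,R,t=cal(n)
    p=cv2.undistortPoints(np.array([[[u,v]]],float),K,np.array([k1,0,0,0.]))[0,0]
    d=R.T@np.array([p[0],p[1],1]); return -R.T@t,d/np.linalg.norm(d)
def onz(n,u,v,z):
    o,d=ray(n,u,v); return o+d*(z-o[2])/d[2]
def two(a,b):
    o1,d1=ray('scene',*a);o2,d2=ray('top',*b)
    s=np.linalg.lstsq(np.c_[d1,-d2],o2-o1,rcond=None)[0]
    p,q=o1+d1*s[0],o2+d2*s[1]; return (p+q)/2,np.linalg.norm(p-q)
def proj(n,P):
    K,k1,R,t=cal(n)
    return cv2.projectPoints(np.array(P,float).reshape(-1,3),cv2.Rodrigues(R)[0],t,K,np.array([k1,0,0,0.]))[0][:,0]
def snap(n,f):
    im=manip.snapshot(n)[:,:,::-1].copy(); cv2.imwrite('pics/'+f+'.png',im); return im
E
python3 - <<'E'
from h import *
for n in('scene','top'):
    im=snap(n,n+'0'); cv2.imwrite('pics/'+n+'0b.png',cv2.resize(im,(800,600),interpolation=cv2.INTER_CUBIC))
    K,k,R,t=cal(n);print(K[0,0],k,-R.T@t)
print(manip.sense())
E
```

```text
381.6571849130669 0.016799373196751417 [1.00990371 0.37433807 0.88388612]
445.0587934347135 -0.12839828776223156 [0.32871607 0.00888807 1.46686756]
{'t': 0.1, 'q': array([-1.42849758e+00,  5.28381602e-01,  1.43377560e+00, -2.13007359e-06,
        1.18142136e+00, -1.78482412e-01]), 'qd': array([ 9.59958258e-05, -3.89129582e-03, -2.55190248e-03, -1.96982855e-04,
       -9.63476835e-04,  2.16003618e-04]), 'tau': array([-1.45842518e-03, -4.43304026e+01, -1.78586161e+01, -2.95771661e-04,
        3.86304237e-03, -3.64084102e-06]), 'tcp_pos': array([ 0.19701163, -0.5924519 ,  0.23042587]), 'tool_rot': array([ 9.87164430e-01,  1.59704107e-01,  1.69785369e-05, -9.92804489e-04]), 'force': array([0.79789765, 0.35611144, 0.25067041]), 'ft_torque': array([-0.0203003 ,  0.03218649,  0.005158  ]), 'gripper_force': 0.0, 'finger_gap': 1.000156934237705}
```

View pics/scene0b.png

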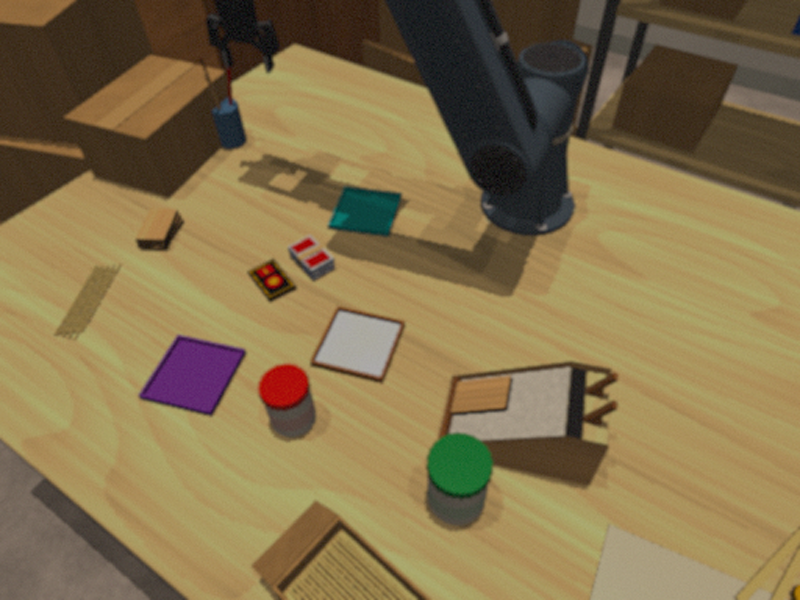

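View pics/top0b.png

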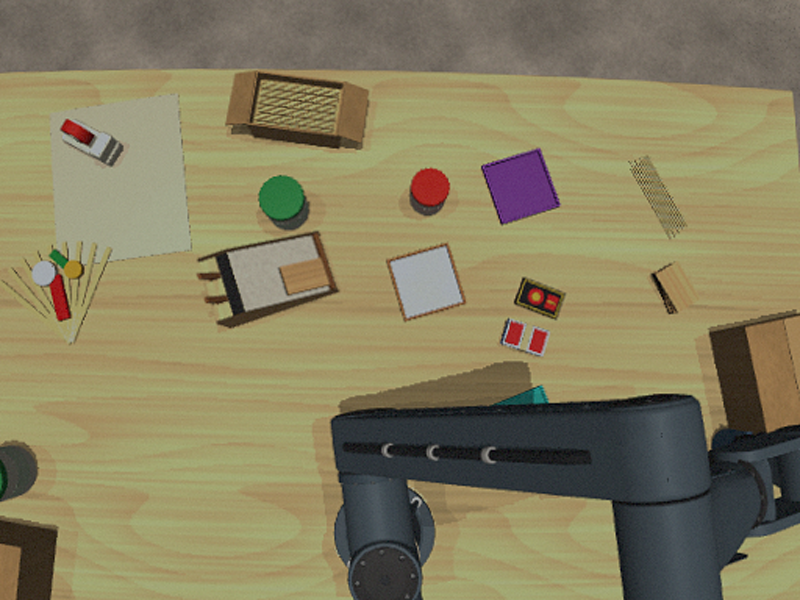

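Scene: tray white at about (427,282) in the enlarged top view, ramp with its black ledge at (230,282) and foot on the right, turned plaque at (305,276), next plaque at (540,298), cards at (525,337).

```bash
python3 - <<'E'
from h import *
im=cv2.imread('pics/top0.png'); s=1/1.5625
a=im[140:220,110:230]; b=im[150:235,310:372]
A=cv2.resize(a,None,fx=4,fy=4,interpolation=cv2.INTER_CUBIC);B=cv2.resize(b,None,fx=4,fy=4,interpolation=cv2.INTER_CUBIC)
C=np.zeros((340,480+248,3),np.uint8);C[:320,:480]=A;C[:,480:]=B;cv2.imwrite('pics/crop1.png',C)
hsv=cv2.cvtColor(im,cv2.COLOR_BGR2HSV)
def big(mask,roi):
    m=np.zeros_like(mask);x0,y0,x1,y1=roi;m[y0:y1,x0:x1]=mask[y0:y1,x0:x1]
    m=cv2.morphologyEx(m,cv2.MORPH_CLOSE,np.ones((5,5)))
    c=max(cv2.findContours(m,cv2.RETR_EXTERNAL,cv2.CHAIN_APPROX_NONE)[0],key=cv2.contourArea);return c
def rect(name,mask,roi,z):
    c=big(mask,roi)[:,0].astype(float)
    P=np.array([onz('top',u,v,z)[:2] for u,v in c]).astype(np.float32)
    (cx,cy),(w,h),ang=cv2.minAreaRect(P); print(name,'c',round(cx,4),round(cy,4),'size',round(w,4),round(h,4),'ang',round(ang,1),cv2.boxPoints(((cx,cy),(w,h),ang)).round(3).tolist())
H,S,V=cv2.split(hsv)
rect('tray white',((S<60)&(V>120)).astype(np.uint8),(245,150,305,210),.005)
rect('next',((V<110)).astype(np.uint8),(325,172,366,208),.010)
rect('cards',(((S<60)&(V>120))|((H<8)|(H>172))&(S>150)).astype(np.uint8),(318,198,356,232),.032)
rect('ledge',((V<60)).astype(np.uint8),(134,155,158,205),.117)
rect('green',((H>45)&(H<85)&(S>120)).astype(np.uint8),(155,105,205,150),.12)
rect('red',(((H<8)|(H>172))&(S>150)).astype(np.uint8),(255,100,295,145),.104)
print(hsv[176,195],hsv[170,175],hsv[190,160])
E
```

```text
tray white c 0.5234 -0.0814 size 0.1258 0.1245 ang 17.3 [[0.4449999928474426, -0.04100000113248825], [0.4819999933242798, -0.1599999964237213], [0.6019999980926514, -0.12200000137090683], [0.5649999976158142, -0.003000000026077032]]
next c 0.4923 -0.3233 size 0.0979 0.0614 ang 70.0 [[0.44699999690055847, -0.35899999737739563], [0.5040000081062317, -0.3799999952316284], [0.5379999876022339, -0.2879999876022339], [0.47999998927116394, -0.2669999897480011]]
cards c 0.4067 -0.2905 size 0.0906 0.0575 ang 73.9 [[0.367000013589859, -0.32600000500679016], [0.421999990940094, -0.34200000762939453], [0.44699999690055847, -0.2549999952316284], [0.3919999897480011, -0.23899999260902405]]
ledge c 0.5009 0.3057 size 0.1282 0.0548 ang 19.6 [[0.4309999942779541, 0.3100000023841858], [0.44999998807907104, 0.257999986410141], [0.5699999928474426, 0.3009999990463257], [0.5519999861717224, 0.3529999852180481]]
green c 0.6711 0.2146 size 0.0904 0.0859 ang 46.2 [[0.609000027179718, 0.21199999749660492], [0.6710000038146973, 0.15199999511241913], [0.7329999804496765, 0.21699999272823334], [0.6710000038146973, 0.2770000100135803]]
red c 0.7029 -0.082 size 0.0747 0.076 ang 1.3 [[0.6650000214576721, -0.04500000178813934], [0.6660000085830688, -0.12099999934434891], [0.7409999966621399, -0.11900000274181366], [0.7390000224113464, -0.0430000014603138]]
[ 17 126 160] [ 21  31 162] [ 24  30 164]
```

View pics/crop1.png

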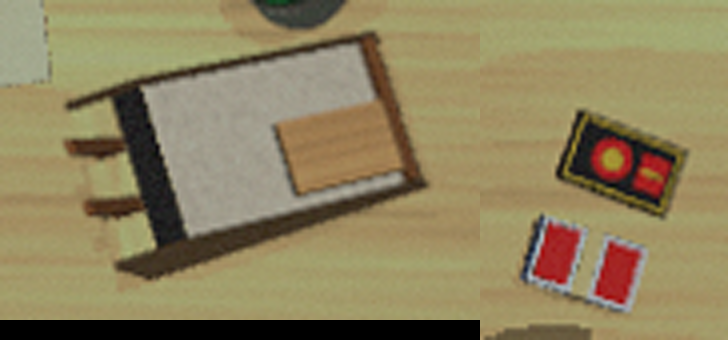

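```bash
python3 - <<'E'
from h import *
f=lambda x,y,z:onz('top',110+x/4-.375,140+y/4-.375,z)
L=[f(140,86,.117),f(187,238,.117)];Bk=[f(113,92,.117),f(160,246,.117)]
print('slide top',L,np.linalg.norm(L[0]-L[1]));print('back',Bk)
F=[f(359,42,.022),f(406,173,.022)]
print('foot',F,np.linalg.norm(F[0]-F[1]))
mid=(L[0]+L[1])/2; d=L[0]-L[1]; yaw=np.arctan2(d[1],d[0]); print('across dir yaw',np.degrees(yaw),'mid',mid)
fm=(F[0]+F[1])/2; e=fm-mid; print('down dir',np.degrees(np.arctan2(e[1],e[0])),np.hypot(*e[:2]),'exp .1645')
print('ledge mid',(sum(L)+sum(Bk))/4)
# plaque: plane of back: at distance s down slope z=.117-s/2+.01*cos30
for (x,y),s in zip([(275,124),(298,194),(384,98),(408,170)],[94,94,190,190]):
    z=.117-s/2000+.00866; print('done corner',f(x,y,z),z)
# tops of stop strip etc
im=cv2.imread('pics/scene0.png'); c=im[225:310,275:400];cv2.imwrite('pics/crop2.png',cv2.resize(c,None,fx=6,fy=6,interpolation=cv2.INTER_CUBIC))
E
```

```text
slide top [array([0.55977113, 0.31958281, 0.117     ]), array([0.4429982 , 0.27810804, 0.117     ])] 0.123919620796501
back [array([0.55474266, 0.34041043, 0.117     ]), array([0.43646804, 0.29862125, 0.117     ])]
foot [array([0.61598585, 0.16136407, 0.022     ]), array([0.507819  , 0.11947058, 0.022     ])] 0.11599625336439875
across dir yaw 19.55373936948607 mid [0.50138466 0.29884542 0.117     ]
down dir -69.09370290589699 0.16959322251443756 exp .1645
ledge mid [0.49849501 0.30918063 0.117     ]
done corner [0.53778121 0.21965045 0.07866   ] 0.07866000000000001
done corner [0.48259662 0.19952411 0.07866   ] 0.07866000000000001
done corner [0.56811394 0.13850968 0.03066   ] 0.030660000000000007
done corner [0.50923227 0.11724962 0.03066   ] 0.030660000000000007
```

View pics/crop2.png

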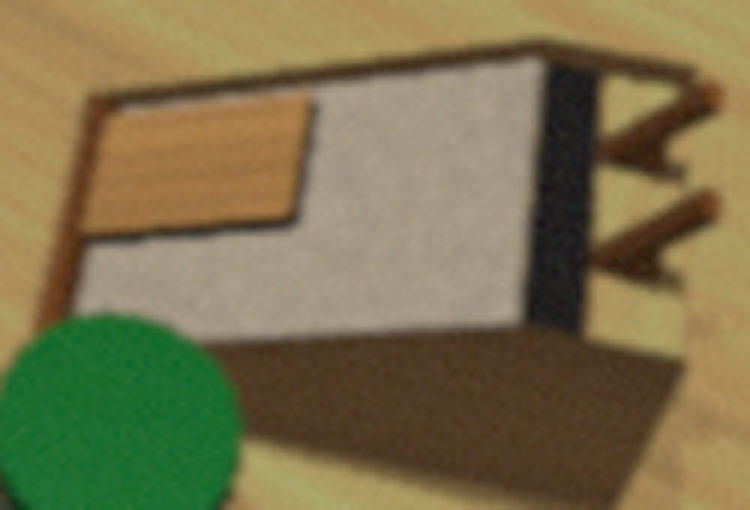

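```bash
cat >> h.py <<'E'
from scipy.spatial.transform import Rotation as Rt
def plan(pos,R,n=10):
    s=manip.sense(); R0=Rt.from_quat(s['tool_rot']); rv=np.degrees((Rt.from_matrix(R)*R0.inv()).as_rotvec()); dp=(np.array(pos)-s['tcp_pos'])*1e3
    print('t',round(s['t'],2),'dp',dp.round(1),'rv',rv.round(2),'| per row',np.r_[dp,rv].__truediv__(n).round(2).tolist(),'|rv|',np.linalg.norm(rv).round(1))
def tool(z,ydeg):
    # tool z direction, tool y horizontal-ish along ydeg
    z=np.array(z,float)/np.linalg.norm(z); y=np.array([np.cos(np.radians(ydeg)),np.sin(np.radians(ydeg)),0]); y-=z*(y@z); y/=np.linalg.norm(y)
    return np.c_[np.cross(y,z),y,z]
RY=20.; dh=np.array([np.sin(np.radians(RY)),-np.cos(np.radians(RY)),0]); lat=np.array([np.cos(np.radians(RY)),np.sin(np.radians(RY)),0]); up=np.array([0,0,1.])
nrm=dh*.5+up*.8660254; down=dh*.8660254-up*.5
E
python3 - <<'E'
from h import *
T=lambda x,y:(110+x/4-.375,140+y/4-.375); S=lambda x,y:(275+x/6-.42,225+y/6-.42)
pr={'plq up +x':((275,124),(298,218)),'plq up -x':((298,194),(315,97)),'plq dn -x':((408,170),(108,98)),'plq dn +x':((384,98),(82,236)),
'slide top +x':((140,86),(527,325)),'slide top -x':((187,238),(547,58)),'batten+x':((66,146),(712,205)),'batten-x':((86,206),(714,96))}
P={}
for k,(t,s) in pr.items():
    p,e=two(S(*s),T(*t));P[k]=p;print(k,p.round(4),'err',round(e,4))
c=sum(list(P.values())[:4])/4;print('plaque back centre',c)
m=(P['slide top +x']+P['slide top -x'])/2;print('slide origin',m,'rel plaque down/lat/nrm',[(c-m)@v for v in(down,lat,nrm)])
plan(np.array([.523,.169,.056])+nrm*.06,tool(-nrm,20))
E
```

```text
plq up +x [0.5371 0.2224 0.0764] err 0.0052
plq up -x [0.4819 0.2017 0.0771] err 0.0044
plq dn -x [0.5072 0.1185 0.0393] err 0.0043
plq dn +x [0.5671 0.1412 0.0287] err 0.0056
slide top +x [0.558  0.321  0.1222] err 0.0056
slide top -x [0.4421 0.2795 0.1193] err 0.0039
batten+x [0.5049 0.3613 0.1689] err 0.0008
batten-x [0.4605 0.3446 0.1687] err 0.0015
plaque back centre [0.52331579 0.17094272 0.05538208]
slide origin [0.5000438  0.30027849 0.12075657] rel plaque down/lat/nrm [np.float64(0.14483351867871785), np.float64(-0.022366926752770643), np.float64(0.00813170343860797)]
t 0.1 dp [ 336.2  733.3 -122.5] rv [ 29.97 -14.63  89.3 ] | per row [33.62, 73.33, -12.25, 3.0, -1.46, 8.93] |rv| 95.3
```

```bash
python3 -m handwheel '[[23,55,0,2,-0.98,5.95,0.85],[23,55,0,2,-0.98,5.95,0.85],[23,55,0,2,-0.98,5.95,0.85],[23,55,0,2,-0.98,5.95,0.85],[23,55,0,2,-0.98,5.95,0.85],[23,55,0,2,-0.98,5.95,0.85],[23,55,0,2,-0.98,5.95,0.85],[23,55,0,2,-0.98,5.95,0.85],[23,55,0,2,-0.98,5.95,0.85],[23,55,0,2,-0.98,5.95,0.85]]' 40
python3 - <<'E'
from h import *
print(manip.sense()['q'])
plan(np.array([.523,.170,.056])+nrm*.06,tool(-nrm,20))
E
```

```text
t: 1.35
tcp_pos: [0.4276, -0.0414, 0.2312]
tool_rot: [0.76, 0.624, 0.107, -0.151]
force: [1.5, 0.3, 0.8]
finger_gap: 0.848
gripper_force: 0.0
[-0.57344293  0.33801566  1.85603725  0.31763852  1.1956271  -0.53174984]
t 1.35 dp [ 105.7  183.2 -123.3] rv [ 9.91 -4.72 29.68] | per row [10.57, 18.32, -12.33, 0.99, -0.47, 2.97] |rv| 31.6
```

```bash
python3 -m handwheel '[[13.2,22.9,-15.4,1.24,-0.59,3.71,0.85],[13.2,22.9,-15.4,1.24,-0.59,3.71,0.85],[13.2,22.9,-15.4,1.24,-0.59,3.71,0.85],[13.2,22.9,-15.4,1.24,-0.59,3.71,0.85],[13.2,22.9,-15.4,1.24,-0.59,3.71,0.85],[13.2,22.9,-15.4,1.24,-0.59,3.71,0.85],[13.2,22.9,-15.4,1.24,-0.59,3.71,0.85],[13.2,22.9,-15.4,1.24,-0.59,3.71,0.85],[0,0,0,0,0,0,0.85],[0,0,0,0,0,0,0.85]]' 40
python3 - <<'E'
from h import *
s=manip.sense();print(s['q'])
plan(np.array([.523,.170,.056])+nrm*.015,tool(-nrm,20))
im=snap('scene','s1');t=snap('top','t1')
a=cv2.resize(im[200:320,240:400],None,fx=4,fy=4,interpolation=cv2.INTER_CUBIC)
cv2.imwrite('pics/c3.png',a)
print(proj('scene',[s['tcp_pos']]))
E
```

```text
t: 2.6
tcp_pos: [0.5321, 0.1398, 0.1081]
tool_rot: [0.556, 0.79, 0.148, -0.212]
force: [-0.6, 0.7, -0.7]
finger_gap: 0.851
gripper_force: 0.0
[-0.19061069  0.69933909  1.6640607   0.49630138  1.11901694 -0.8334034 ]
t 2.6 dp [ -6.5  23.1 -39.1] rv [ 0.07 -0.11  0.18] | per row [-0.65, 2.31, -3.91, 0.01, -0.01, 0.02] |rv| 0.2
[[295.31149227 236.34033951]]
```

View pics/c3.png

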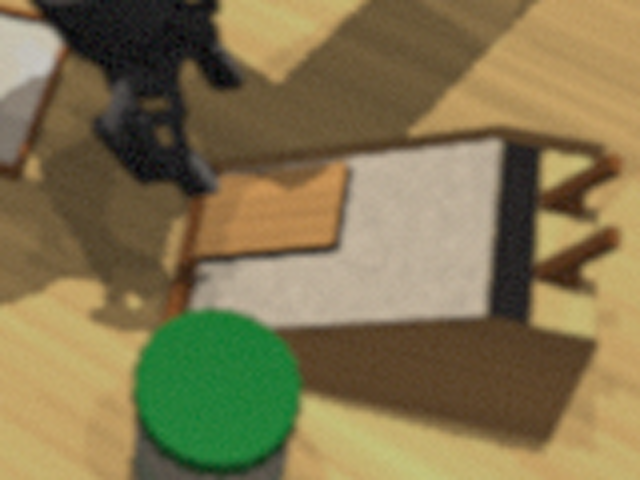

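The tips sit astride the plaque, at crop (208,185) and (238,80), a few mm behind the TCP. Going down along the slide normal.

```bash
python3 -m handwheel '[[-1.3,3.9,-6.6,0,0,0,0.85],[-1.3,3.9,-6.6,0,0,0,0.85],[-1.3,3.9,-6.6,0,0,0,0.85],[-1.3,3.9,-6.6,0,0,0,0.85],[-1.3,3.9,-6.6,0,0,0,0.85],[-1.3,3.9,-6.6,0,0,0,0.85],[-0.7,2.3,-3.9,0,0,0,0.85],[-0.7,2.3,-3.9,0,0,0,0.85],[0,0,0,0,0,0,0.85],[0,0,0,0,0,0,0.85]]'
python3 - <<'E'
from h import *
s=manip.sense()
d=s['tcp_pos']-np.array([.5005,.2995,.117]);print([round(float(d@v),4) for v in(down,lat,nrm)],s['force']@nrm)
plan(np.array([.523,.170,.056]),tool(-nrm,20))
E
```

```text
t: 3.95
tcp_pos: [0.5237, 0.168, 0.0608]
tool_rot: [0.555, 0.79, 0.148, -0.212]
force: [-0.6, 0.1, 0.6]
finger_gap: 0.853
gripper_force: 0.0
[0.1419, -0.0232, 0.0171] 0.3396919205258681
t 3.95 dp [-0.7  2.  -4.8] rv [ 0.05 -0.02  0.17] | per row [-0.07, 0.2, -0.48, 0.01, -0.0, 0.02] |rv| 0.2
```

```bash
python3 -m handwheel '[[-0.26,0.7,-1.3,0,0,0,0.82],[-0.26,0.7,-1.3,0,0,0,0.82],[-0.26,0.7,-1.3,0,0,0,0.82],[-0.26,0.7,-1.3,0,0,0,0.82],[-0.26,0.7,-1.3,0,0,0,0.82],[-0.26,0.7,-1.3,0,0,0,0.82],[-0.26,0.7,-1.3,0,0,0,0.82],[-0.26,0.7,-1.3,0,0,0,0.82],[0,0,0,0,0,0,0.82],[0,0,0,0,0,0,0.82]]'
python3 - <<'E'
from h import *
s=manip.sense()
d=s['tcp_pos']-np.array([.5005,.2995,.117]);print([round(float(d@v),4) for v in(down,lat,nrm)],s['force']@nrm)
im=snap('scene','s2');t=snap('top','t2')
a=cv2.resize(im[215:300,260:350],(400,378),interpolation=cv2.INTER_CUBIC);b=cv2.resize(t[130:215,160:250],(400,378),interpolation=cv2.INTER_CUBIC)
cv2.imwrite('pics/c4.png',np.hstack([a,b]))
E
```

```text
t: 5.2
tcp_pos: [0.5215, 0.1737, 0.0503]
tool_rot: [0.555, 0.79, 0.148, -0.212]
force: [0.0, 0.0, -0.1]
finger_gap: 0.816
gripper_force: 0.0
[0.1419, -0.0233, 0.0049] -0.07384540011256874
```

View pics/c4.png

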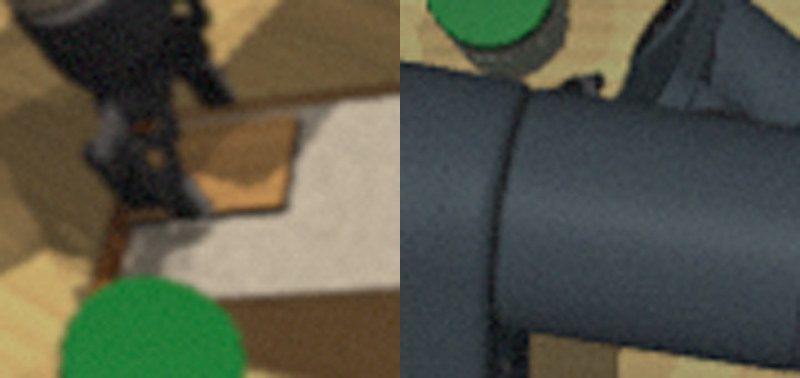

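The near fingertip is beside the plaque's long edge (left crop 205,210), and there is no contact yet.

```bash
python3 -m handwheel '[[-0.17,0.47,-0.87,0,0,0,0.82],[-0.17,0.47,-0.87,0,0,0,0.82],[-0.17,0.47,-0.87,0,0,0,0.82],[-0.17,0.47,-0.87,0,0,0,0.82],[0,0,0,0,0,0,0.66],[0,0,0,0,0,0,0.6],[0,0,0,0,0,0,0.6],[0,0,0,0,0,0,0.6],[0,0,0,0,0,0,0.6],[0,0,0,0,0,0,0.6]]' 30
python3 - <<'E'
from h import *
s=manip.sense()
d=s['tcp_pos']-np.array([.5005,.2995,.117]);print([round(float(d@v),4) for v in(down,lat,nrm)],s['force'],s['ft_torque'])
E
```

```text
t: 6.55
tcp_pos: [0.5209, 0.1756, 0.047]
tool_rot: [0.555, 0.79, 0.148, -0.212]
force: [1.8, -1.4, 2.1]
finger_gap: 0.69
gripper_force: 32.4
[0.1419, -0.0232, 0.0011] [ 1.79116857 -1.43234013  2.11472963] [-0.1216143  -0.04223551 -0.06862947]
```

```bash
python3 -m handwheel '[[0.17,-0.47,0.87,0,0,0,0.6],[0.3,-0.9,1.7,0,0,0,0.6],[0.7,-1.9,3.5,0,0,0,0.6],[1,-2.8,5.2,0,0,0,0.6],[1.4,-3.8,7,0,0,0,0.6],[1.4,-3.8,7,0,0,0,0.6],[1.4,-3.8,7,0,0,0,0.6],[1.4,-3.8,7,0,0,0,0.6],[1,-2.8,10,0,0,0,0.6],[0.5,-2,10,0,0,0,0.6]]' 40
python3 - <<'E'
from h import *
s=manip.sense();print(s['force'])
im=snap('scene','s3')
a=cv2.resize(im[180:300,220:380],(640,480),interpolation=cv2.INTER_CUBIC);cv2.imwrite('pics/c5.png',a)
print((proj('scene',[s['tcp_pos']])-[220,180])*4)
# tray: plaque long axis to lie along tray side; tray yaw 17.3 -> tool y at 17.3
plan([.5234,-.0814,.06],tool([0,0,-1],17.3))
E
```

```text
t: 7.8
tcp_pos: [0.5301, 0.1493, 0.1068]
tool_rot: [0.555, 0.79, 0.148, -0.212]
force: [-1.1, 0.5, 0.2]
finger_gap: 0.682
gripper_force: 42.8
[-1.08975675  0.4770908   0.18677364]
[[316.30355098 231.36869693]]
t 7.85 dp [  -7.5 -230.6  -47.9] rv [-28.39  -9.47  -2.48] | per row [-0.75, -23.06, -4.79, -2.84, -0.95, -0.25] |rv| 30.0
```

View pics/c5.png

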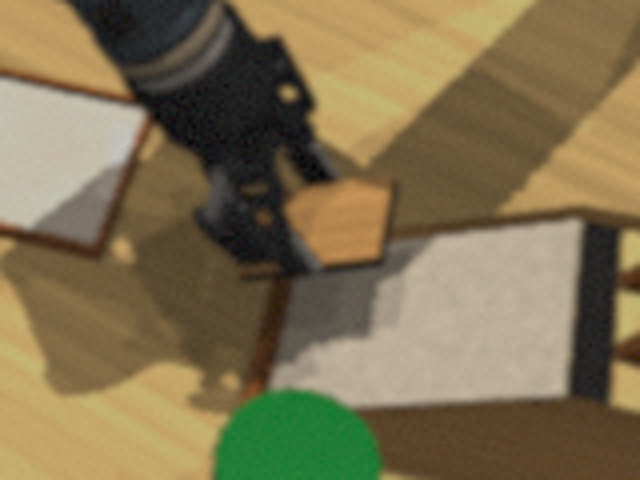

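Plaque held firmly (crop 340,225). Moving over the tray while levelling.

```bash
python3 -m handwheel '[[-0.75,-23,0,-2.84,-0.95,-0.25,0.6],[-0.75,-23,0,-2.84,-0.95,-0.25,0.6],[-0.75,-23,-5,-2.84,-0.95,-0.25,0.6],[-0.75,-23,-8,-2.84,-0.95,-0.25,0.6],[-0.75,-23,-8,-2.84,-0.95,-0.25,0.6],[-0.75,-23,-10,-2.84,-0.95,-0.25,0.6],[-0.75,-23,-10,-2.84,-0.95,-0.25,0.6],[-0.75,-23,-10,-2.84,-0.95,-0.25,0.6],[-0.75,-23,-10,-2.84,-0.95,-0.25,0.6],[-0.75,-23,0,-2.84,-0.95,-0.25,0.6]]' 40
python3 -m handwheel '[[0,0,-4,0,0,0,0.6],[0,0,-5,0,0,0,0.6],[0,0,-5,0,0,0,0.6],[0,0,-5,0,0,0,0.6],[0,0,-4,0,0,0,0.6],[0,0,-3,0,0,0,0.6],[0,0,-2,0,0,0,0.6],[0,0,-1,0,0,0,0.6],[0,0,0,0,0,0,0.6],[0,0,0,0,0,0,0.6]]' 40
python3 - <<'E'
from h import *
plan([.5234,-.0814,.006],tool([0,0,-1],17.3)); print(manip.sense()['force'])
E
```

```text
t: 9.1
tcp_pos: [0.5219, -0.0809, 0.0446]
tool_rot: [0.593, 0.805, -0.001, -0.001]
force: [-0.2, 0.0, -1.4]
finger_gap: 0.683
gripper_force: 42.9
t: 10.35
tcp_pos: [0.5226, -0.0805, 0.0162]
tool_rot: [0.593, 0.805, -0.0, -0.0]
force: [-0.0, 0.2, -0.4]
finger_gap: 0.682
gripper_force: 42.9
t 10.35 dp [  0.8  -0.9 -10.2] rv [ 0.   -0.07  0.07] | per row [0.08, -0.09, -1.02, 0.0, -0.01, 0.01] |rv| 0.1
[-0.04199108  0.2217565  -0.36280816]
```

```bash
python3 -m handwheel '[[0,0,-2,0,0,0,0.6],[0,0,-2,0,0,0,0.6],[0,0,-1.5,0,0,0,0.6],[0,0,-1,0,0,0,0.6],[0,0,-1,0,0,0,0.6],[0,0,-0.8,0,0,0,0.6],[0,0,-0.7,0,0,0,0.6],[0,0,0,0,0,0,0.6],[0,0,0,0,0,0,0.6],[0,0,0,0,0,0,0.6]]' 40
```

```text
t: 11.6
tcp_pos: [0.5225, -0.0805, 0.0071]
tool_rot: [0.593, 0.805, -0.0, -0.001]
force: [0.7, 0.7, 0.1]
finger_gap: 0.681
gripper_force: 42.9
```

```bash
python3 -m handwheel '[[0,0,-0.5,0,0,0,0.6],[0,0,-0.5,0,0,0,0.6],[0,0,-0.5,0,0,0,0.6],[0,0,-0.5,0,0,0,0.6],[0,0,0,0,0,0,0.6],[0,0,0,0,0,0,0.6],[0,0,0,0,0,0,0.6],[0,0,0,0,0,0,0.6],[0,0,0,0,0,0,0.6],[0,0,0,0,0,0,0.6]]' 40
```

```text
t: 12.85
tcp_pos: [0.5225, -0.0805, 0.0057]
tool_rot: [0.593, 0.805, -0.0, -0.0]
force: [-1.3, 0.6, 5.1]
finger_gap: 0.681
gripper_force: 43.5
```

```bash
python3 -m handwheel '[[0,0,0,0,0,0,0.85],[0,0,0,0,0,0,0.85],[0,0,1,0,0,0,0.85],[0,0,5,0,0,0,0.85],[0,0,10,0,0,0,0.85],[0,0,20,0,0,0,0.85],[0,0,30,0,0,0,0.85],[0,0,40,0,0,0,0.85],[0,0,40,0,0,0,0.85],[0,-20,20,0,0,0,0.85]]' 40
python3 - <<'E'
from h import *
s=manip.sense()
im=snap('scene','s4');t=snap('top','t4')
a=cv2.resize(im[170:260,170:290],(400,300),interpolation=cv2.INTER_CUBIC);b=cv2.resize(t[130:220,250:370],(400,300),interpolation=cv2.INTER_CUBIC)
cv2.imwrite('pics/c6.png',np.hstack([a,b]))
# pickup: lean 35deg toward u=+70
u=np.array([np.cos(np.radians(70)),np.sin(np.radians(70)),0]); a=np.radians(35)
z=-(np.cos(a)*up+np.sin(a)*u)
R=tool(z,-20) if False else tool(z,160)
for yd in(-20,160):
    R=tool(z,yd); rv=np.degrees((Rt.from_matrix(R)*Rt.from_quat(s['tool_rot']).inv()).as_rotvec()); print(yd,rv)
E
```

```text
t: 14.1
tcp_pos: [0.5231, -0.0999, 0.1741]
tool_rot: [0.592, 0.806, 0.0, 0.001]
force: [-0.8, -0.6, -0.1]
finger_gap: 0.85
gripper_force: 0.0
-20 [-35.5060157    0.90333962 -36.20258721]
160 [  0.94799411  45.72603523 137.03687374]
```

View pics/c6.png

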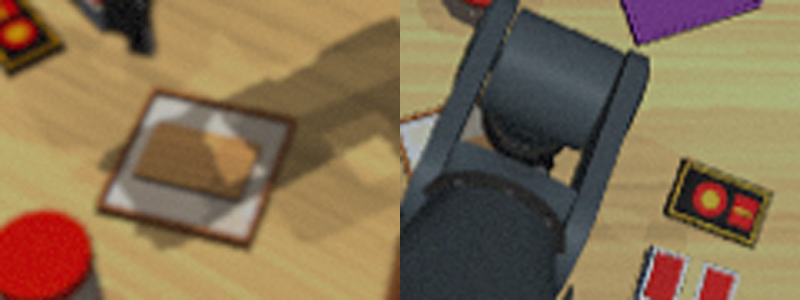

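Plaque lies flat and central in the tray (left crop 200,160). Next plaque and cards are undisturbed.

```bash
cat >> h.py <<'E'
u=np.array([np.cos(np.radians(70)),np.sin(np.radians(70)),0]); _a=np.radians(35)
zp=-(np.cos(_a)*up+np.sin(_a)*u); Rp=tool(zp,-20); C=np.array([.492,-.324,0])
E
python3 - <<'E'
from h import *
g=C-.008*u; g[2]=.012
plan(g-zp*.07,Rp); print(Rp.round(2).tolist())
E
```

```text
t 14.2 dp [ -21.6 -191.4 -105. ] rv [-35.3    1.12 -36.08] | per row [-2.16, -19.14, -10.5, -3.53, 0.11, -3.61] |rv| 50.5
[[0.28, 0.94, -0.2], [0.77, -0.34, -0.54], [-0.57, -0.0, -0.82]]
```

```bash
python3 -m handwheel '[[-2.16,-19.1,-10.5,-3.53,0.11,-3.61,0.85],[-2.16,-19.1,-10.5,-3.53,0.11,-3.61,0.85],[-2.16,-19.1,-10.5,-3.53,0.11,-3.61,0.85],[-2.16,-19.1,-10.5,-3.53,0.11,-3.61,0.85],[-2.16,-19.1,-10.5,-3.53,0.11,-3.61,0.85],[-2.16,-19.1,-10.5,-3.53,0.11,-3.61,0.85],[-2.16,-19.1,-10.5,-3.53,0.11,-3.61,0.85],[-2.16,-19.1,-10.5,-3.53,0.11,-3.61,0.85],[-2.16,-19.1,-10.5,-3.53,0.11,-3.61,0.85],[-2.16,-19.1,-10.5,-3.53,0.11,-3.61,0.85]]' 40
python3 - <<'E'
from h import *
g=C-.008*u; g[2]=.012
plan(g,Rp); print(manip.sense()['q'])
E
```

```text
t: 15.45
tcp_pos: [0.5, -0.291, 0.0647]
tool_rot: [0.782, 0.546, -0.247, 0.168]
force: [0.1, -0.8, -0.0]
finger_gap: 0.85
gripper_force: 0.0
t 15.45 dp [-10.8 -40.5 -52.7] rv [-0.36 -0.25  0.25] | per row [-1.08, -4.05, -5.27, -0.04, -0.02, 0.03] |rv| 0.5
[-0.42702843  0.78823091  1.69926369 -0.87942101  0.83056648  0.5942329 ]
```

```bash
python3 -m handwheel '[[-1.6,-5.8,-7.5,0,0,0,0.85],[-1.6,-5.8,-7.5,0,0,0,0.85],[-1.6,-5.8,-7.5,0,0,0,0.85],[-1.6,-5.8,-7.5,0,0,0,0.85],[-1.6,-5.8,-7.5,0,0,0,0.85],[-1.6,-5.8,-7.5,0,0,0,0.85],[-1.6,-5.8,-7.5,0,0,0,0.85],[0,0,0,0,0,0,0.82],[0,0,0,0,0,0,0.82],[0,0,0,0,0,0,0.82]]' 40
python3 - <<'E'
from h import *
s=manip.sense();g=C-.008*u; g[2]=.005
plan(g,Rp); print(s['force'])
im=snap('scene','s5')
cv2.imwrite('pics/c7.png',cv2.resize(im[130:220,120:240],(640,480),interpolation=cv2.INTER_CUBIC))
E
```

```text
t: 16.7
tcp_pos: [0.4899, -0.332, 0.0139]
tool_rot: [0.782, 0.547, -0.246, 0.169]
force: [-0.7, -0.2, -0.3]
finger_gap: 0.82
gripper_force: 0.0
t 16.7 dp [-0.7  0.4 -8.9] rv [-0.38 -0.14  0.12] | per row [-0.07, 0.04, -0.89, -0.04, -0.01, 0.01] |rv| 0.4
[-0.67968688 -0.18879927 -0.27534135]
```

View pics/c7.png

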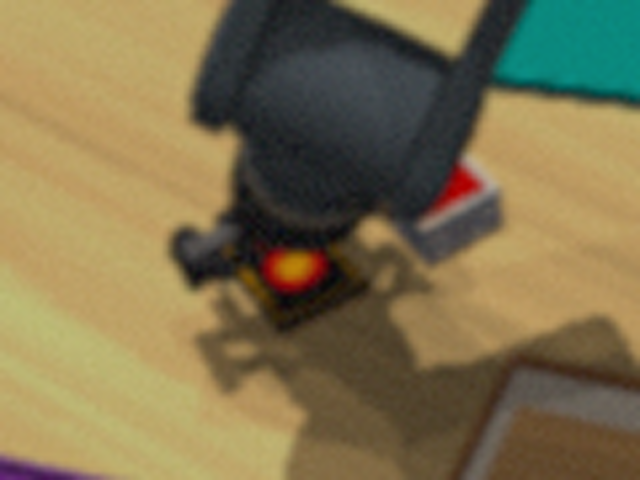

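The gripper straddles the plaque (crop 290,270), near the far end of the plaque, clear of the cards at (450,220).

```bash
python3 -m handwheel '[[0,0,-2,0,0,0,0.82],[0,0,-2,0,0,0,0.82],[0,0,-1.5,0,0,0,0.82],[0,0,-1,0,0,0,0.82],[0,0,-1,0,0,0,0.82],[0,0,-0.5,0,0,0,0.82],[0,0,-0.5,0,0,0,0.82],[0,0,0,0,0,0,0.82],[0,0,0,0,0,0,0.82],[0,0,0,0,0,0,0.82]]' 40
```

```text
t: 18.0
tcp_pos: [0.4897, -0.3321, 0.0051]
tool_rot: [0.782, 0.547, -0.246, 0.169]
force: [1.1, 1.1, 0.3]
finger_gap: 0.82
gripper_force: 0.0
```

```bash
python3 -m handwheel '[[0,0,-0.8,0,0,0,0.78],[0,0,-0.7,0,0,0,0.75],[0,0,0,0,0,0,0.6],[0,0,0,0,0,0,0.6],[0,0,0,0,0,0,0.6],[0,0,0,0,0,0,0.6],[0,0,0,0,0,0,0.6],[0,0,2,0,0,0,0.6],[0,0,5,0,0,0,0.6],[0,0,8,0,0,0,0.6]]' 60
python3 - <<'E'
from h import *
s=manip.sense();print(s['tcp_pos'],s['force'],s['finger_gap'])
im=snap('scene','s6')
cv2.imwrite('pics/c8.png',cv2.resize(im[130:220,120:240],(640,480),interpolation=cv2.INTER_CUBIC))
E
```

```text
t: 19.25
tcp_pos: [0.4894, -0.332, 0.0185]
tool_rot: [0.782, 0.547, -0.246, 0.168]
force: [-0.9, -0.2, 0.2]
finger_gap: 0.673
gripper_force: 63.8
[ 0.48940822 -0.33200749  0.01850084] [-0.93341119 -0.2174441   0.18276217] 0.6729764404664358
```

View pics/c8.png

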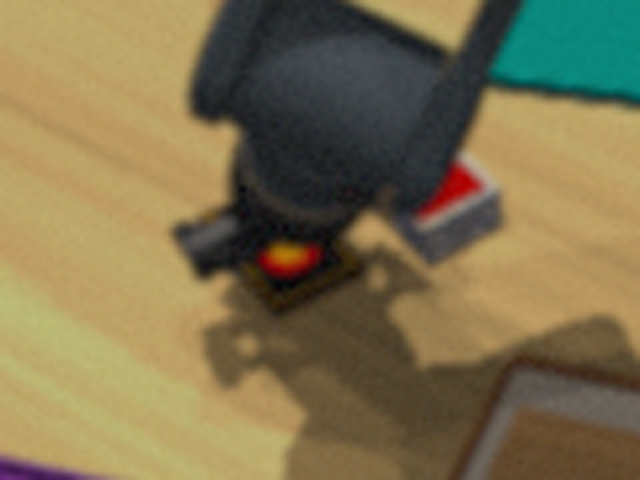

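Plaque gripped and lifted. Picture views are used up, so I check by numbers from here.

```bash
cat >> h.py <<'E'
LM=np.array([.4961,.3116,.117])
def stand(lean,xlow,h,ylat=0.,off=None):
    L=np.radians(lean); p=np.cos(L)*up-np.sin(L)*dh; f=np.cos(L)*dh+np.sin(L)*up
    flat=np.c_[u,np.cross(up,u),up]; fin=np.c_[p,np.cross(f,p),f]; M=fin@flat.T
    c=LM+dh*xlow+up*h+lat*ylat+48e-3*p+5e-3*f
    rel=np.array([.4896,-.332,.0037])-np.array([.492,-.324,.005])
    return c+M@rel, M@Rp
E
python3 - <<'E'
from h import *
p,R=stand(26,-.010,.060); print(p,R[:,2]); plan(p,R)
p,R=stand(26,-.010,.002); print(p)
E
```

```text
[0.48832256 0.33437439 0.21426959] [-0.16581466  0.45557202 -0.87461971]
t 19.3 dp [ -1.6 666.8 194.5] rv [64.91 -0.3  35.72] | per row [-0.16, 66.68, 19.45, 6.49, -0.03, 3.57] |rv| 74.1
[0.48832256 0.33437439 0.15626959]
```

```bash
python3 -m handwheel '[[0,0,25,0,0,0,0.6],[0,5,30,0,0,0,0.6],[0,15,30,0,0,0,0.6],[0,40,20,4,0,2.2,0.6],[0,48,15,4,0,2.2,0.6],[0,48,15,4,0,2.2,0.6],[0,48,15,4,0,2.2,0.6],[0,48,15,4,0,2.2,0.6],[0,48,15,4,0,2.2,0.6],[0,40,15,4,0,2.2,0.6]]' 60
python3 - <<'E'
from h import *
p,R=stand(26,-.010,.060); plan(p,R); print(manip.sense()['q'])
E
```

```text
t: 20.55
tcp_pos: [0.4892, 0.0098, 0.2145]
tool_rot: [0.719, 0.69, -0.081, 0.005]
force: [0.2, 0.5, -0.1]
finger_gap: 0.667
gripper_force: 64.0
t 20.55 dp [-9.000e-01  3.246e+02 -2.000e-01] rv [36.78 -0.29 20.09] | per row [-0.09, 32.46, -0.02, 3.68, -0.03, 2.01] |rv| 41.9
[-0.12705521  0.41944374  1.70839965 -0.14818696  1.11213721 -0.01328613]
```

```bash
python3 -m handwheel '[[0,35,0,4,0,2.2,0.6],[0,36,0,4,0,2.2,0.6],[0,36,0,4,0,2.2,0.6],[0,36,0,4,0,2.2,0.6],[0,36,0,4,0,2.2,0.6],[0,36,0,4,0,2.2,0.6],[0,36,0,4,0,2.2,0.6],[0,36,0,4,0,2.2,0.6],[0,27,0,4,0,2.2,0.6],[0,10,0,0.8,-0.3,0.3,0.6]]' 60
python3 - <<'E'
from h import *
p,R=stand(26,-.010,.020); plan(p,R); print(manip.sense()['q'])
im=snap('scene','s7');t=snap('top','t7')
# expected plaque corners in scene (front face)
s=manip.sense();dp=s['tcp_pos']-p
L=np.radians(26);pu=np.cos(L)*up-np.sin(L)*dh;f=np.cos(L)*dh+np.sin(L)*up
lo=LM-dh*.010+up*.020+dp+f*.01
print(proj('scene',[lo+lat*.03,lo-lat*.03,lo+lat*.03+pu*.096,lo-lat*.03+pu*.096]).round(1).tolist())
hsv=cv2.cvtColor(im,cv2.COLOR_BGR2HSV);g=hsv[205:275,335:395]
gold=((g[...,0]>15)&(g[...,0]<32)&(g[...,1]>170)); red=((g[...,0]<8)|(g[...,0]>172))&(g[...,1]>170)
for n,m in(('gold',gold),('red',red)):
    y,x=np.nonzero(m);print(n,len(x),(x.min()+335,x.max()+335,y.min()+205,y.max()+205) if len(x) else '')
E
```

```text
t: 21.8
tcp_pos: [0.4894, 0.3322, 0.2132]
tool_rot: [0.556, 0.793, 0.142, -0.204]
force: [0.0, -0.2, -1.2]
finger_gap: 0.672
gripper_force: 64.0
t 21.8 dp [ -1.    2.1 -38.9] rv [ 0.2   0.01 -0.01] | per row [-0.1, 0.21, -3.89, 0.02, 0.0, -0.0] |rv| 0.2
[ 0.1576001   0.52829408  1.61781426  0.54191515  1.16043838 -0.45360165]
[[372.4, 253.4], [373.9, 230.8], [403.8, 234.0], [403.9, 210.2]]
gold 94 (np.int64(373), np.int64(394), np.int64(218), np.int64(270))
red 56 (np.int64(377), np.int64(394), np.int64(222), np.int64(245))
```

```bash
python3 - <<'E'
from h import *
im=cv2.imread('pics/s7.png');hsv=cv2.cvtColor(im,cv2.COLOR_BGR2HSV)
x0,y0,x1,y1=362,200,418,266
g=hsv[y0:y1,x0:x1];H,S,V=cv2.split(g)
for y in range(0,y1-y0,2):
    print(y+y0,''.join('R' if (h<8 or h>172) and s>150 and v>60 else 'G' if 15<h<33 and s>165 and v>70 else '#' if v<60 else 'w' if s<70 else '.' for h,s,v in zip(H[y],S[y],V[y])))
E
```

```text
200 #########################...............................
202 #########################...............................
204 #########################...............................
206 ##########################..............................
208 ##########################..............................
210 #########################ww.............................
212 .#########################ww...............#............
214 ..#########################w...........GGGG#............
216 ...#########################w.........##.G.#............
218 ....###wwww##################...GG.#####GG##............
220 .....#wwwww##################...########.G##............
222 .....wwwwwwww.......######.G..##########.G##............
224 .....wwwwwww################.RRRRRRR####.G##............
226 ......wwwww################RR....RRR####.G##............
228 ...###wwww###############RR.GGGGG.RR####GG##............
230 ..####wwww###############R.GGGGG.RRR####GG##............
232 ...######################R.GGGG..RR#####GG.#............
234 ..w.#####################RR...RRR#####.GG.##............
23
[... 212 characters left out ...]
www####......................
244 www########################www..........................
246 www#########.###############w...........................
248 ww##########..#...######................................
250 ww##########.G.######...................................
252 ww################......................................
254 ww###########...........................................
256 ww##########............................................
258 ww##########..................#.........................
260 w###########.............######.........................
262 w###########........#########...........................
264 w###########.....########...............................
```

Plaque seen in the scene picture where expected (upper edge at column 405, lower corner near (375,251)), to about 2 px. Lowering.

```bash
python3 -m handwheel '[[-0.2,0.4,-6,0,0,0,0.6],[-0.2,0.4,-6,0,0,0,0.6],[-0.2,0.4,-6,0,0,0,0.6],[-0.2,0.4,-6,0,0,0,0.6],[-0.2,0.4,-6,0,0,0,0.6],[0,0,-5,0,0,0,0.6],[0,0,-5,0,0,0,0.6],[0,0,-3,0,0,0,0.6],[0,0,-2,0,0,0,0.6],[0,0,0,0,0,0,0.6]]' 60
python3 - <<'E'
from h import *
p,R=stand(26,-.010,.0); plan(p,R); print(manip.sense()['force'])
E
```

```text
t: 23.15
tcp_pos: [0.4887, 0.3339, 0.1685]
tool_rot: [0.556, 0.793, 0.143, -0.204]
force: [-0.2, -1.0, -0.9]
finger_gap: 0.669
gripper_force: 64.0
t 23.15 dp [ -0.4   0.4 -14.3] rv [0.17 0.03 0.03] | per row [-0.04, 0.04, -1.43, 0.02, 0.0, 0.0] |rv| 0.2
[-0.18904621 -0.98473796 -0.85642735]
```

```bash
python3 -m handwheel '[[0,0,-2,0,0,0,0.6],[0,0,-2,0,0,0,0.6],[0,0,-2,0,0,0,0.6],[0,0,-2,0,0,0,0.6],[0,0,-1.5,0,0,0,0.6],[0,0,-1,0,0,0,0.6],[0,0,-1,0,0,0,0.6],[0,0,0,0,0,0,0.6],[0,0,0,0,0,0,0.6],[0,0,0,0,0,0,0.6]]' 60
python3 - <<'E'
from h import *
p,R=stand(26,-.010,.0); plan(p,R); print(manip.sense()['force'])
E
```

```text
t: 24.4
tcp_pos: [0.4887, 0.3339, 0.1572]
tool_rot: [0.556, 0.793, 0.143, -0.204]
force: [-0.0, -0.0, -0.9]
finger_gap: 0.673
gripper_force: 64.0
t 24.4 dp [-0.4  0.4 -2.9] rv [0.17 0.04 0.02] | per row [-0.04, 0.04, -0.29, 0.02, 0.0, 0.0] |rv| 0.2
[-0.01200156 -0.00446318 -0.94737902]
```

```bash
python3 -m handwheel '[[0,0,-0.7,0,0,0,0.6],[0,0,-0.7,0,0,0,0.6],[0,0,-0.7,0,0,0,0.6],[0,0,-0.7,0,0,0,0.6],[0,0,-0.7,0,0,0,0.6],[0,0,0,0,0,0,0.6],[0,0,0,0,0,0,0.6],[0,0,0,0,0,0,0.6],[0,0,0,0,0,0,0.6],[0,0,0,0,0,0,0.6]]' 60
python3 - <<'E'
from h import *
p,R=stand(26,-.010,.0); plan(p,R); print(manip.sense()['force'])
E
```

```text
t: 25.65
tcp_pos: [0.4887, 0.3341, 0.1539]
tool_rot: [0.556, 0.793, 0.143, -0.204]
force: [-1.5, 1.4, 4.0]
finger_gap: 0.67
gripper_force: 64.3
t 25.65 dp [-0.3  0.3  0.4] rv [0.14 0.03 0.03] | per row [-0.03, 0.03, 0.04, 0.01, 0.0, 0.0] |rv| 0.2
[-1.49064953  1.39170236  4.03997759]
```

```bash
python3 -m handwheel '[[0,0,0,0,0,0,0.75],[0,0,0,0,0,0,0.85],[0,0,0,0,0,0,0.85],[0,0,0,0,0,0,0.85],[0.8,-2.3,4.4,0,0,0,0.85],[1.7,-4.6,8.8,0,0,0,0.85],[3.3,-9,17.5,0,0,0,0.85],[5,-13.7,26,0,0,0,0.85],[5,-13.7,26,0,0,0,0.85],[5,-13.7,26,0,0,0,0.85]]' 40
python3 - <<'E'
from h import *
print(manip.sense()['tcp_pos'])
im=snap('scene','s8');t=snap('top','t8');hsv=cv2.cvtColor(im,cv2.COLOR_BGR2HSV)
x0,y0,x1,y1=355,200,418,272
def show(h3,x0,y0,x1,y1):
    H,S,V=cv2.split(h3[y0:y1,x0:x1])
    for y in range(0,y1-y0,2):
        print(y+y0,''.join('R' if (h<8 or h>172) and s>150 and v>60 else 'G' if 15<h<33 and s>165 and v>70 else '#' if v<60 else 'w' if s<70 else '.' for h,s,v in zip(H[y],S[y],V[y])))
show(hsv,x0,y0,x1,y1)
for lean,xl in((30,-.0105),(28,-.013)):
    L=np.radians(lean);pu=np.cos(L)*up-np.sin(L)*dh;f=np.cos(L)*dh+np.sin(L)*up
    lo=LM+dh*xl+f*.01
    print(lean,proj('scene',[lo+lat*.03,lo-lat*.03,lo+lat*.03+pu*.096,lo-lat*.03+pu*.096]).round(1).tolist())
E
```

```text
t: 26.9
tcp_pos: [0.5098, 0.2761, 0.2638]
tool_rot: [0.556, 0.793, 0.143, -0.204]
force: [-0.2, -0.0, 0.2]
finger_gap: 0.849
gripper_force: 0.0
[0.50980732 0.27612932 0.26384672]
200 #####..........................................................
202 .###...........................................................
204 ####...........................................................
206 ###............................................................
208 ###............................................................
210 .##............................................................
212 .###...........................................................
214 #####..........................................................
216 #####w.........................................................
218 #####ww........................................................
220 #####www.......................................................
222 ######www......................................................
224 #######wwww....................................................
226 ########www......................
[... 962 characters left out ...]
###.................
256 wwwwwwwwww#####GGRRRRRRRR######.GGG..#####.....................
258 wwwwwwww..#####..RRRRR.####GGGGG.#####.........................
260 wwwwwwwww#####....#####.GGGG.#####.............................
262 wwwwwwwww#####.G###.GGGG#######................................
264 wwwwwwwww#####GGGGG.######....###..............................
266 wwwwwwwww######.#####......##..................................
268 wwwwwwwww#########.....###.....................................
270 wwwwwww..#########.............................................
30 [[368.5, 267.7], [370.1, 245.5], [400.4, 252.0], [400.7, 228.7]]
28 [[369.6, 267.9], [371.1, 245.8], [400.3, 251.6], [400.6, 228.3]]
```

Standing as predicted: lower edge at columns 369–371, upper edge at 400–401. Now go round behind with the fingers shut.

```bash
python3 - <<'E'
from h import *
plan(LM-dh*.092+up*.155,tool([0,0,-1],20)); print(LM-dh*.092)
E
```

```text
t 27.0 dp [-47.7 122.2   6.3] rv [-27.11  -9.4    0.05] | per row [-4.77, 12.22, 0.63, -2.71, -0.94, 0.0] |rv| 28.7
[0.46463415 0.39805172 0.117     ]
```

```bash
python3 -m handwheel '[[0,0,15,-2.71,-0.94,0,0.3],[0,0,10,-2.71,-0.94,0,0],[-6,15.3,-2.5,-2.71,-0.94,0,0],[-6,15.3,-2.5,-2.71,-0.94,0,0],[-6,15.3,-2.5,-2.71,-0.94,0,0],[-6,15.3,-2.5,-2.71,-0.94,0,0],[-6,15.3,-2.5,-2.71,-0.94,0,0],[-6,15.3,-2.5,-2.71,-0.94,0,0],[-6,15.3,-2.5,-2.71,-0.94,0,0],[-6,15.3,-2.5,-2.71,-0.94,0,0]]' 40
python3 - <<'E'
from h import *
plan(LM-dh*.092+up*.070,tool([0,0,-1],20)); print(manip.sense()['q'])
E
```

```text
t: 28.25
tcp_pos: [0.4605, 0.3998, 0.2664]
tool_rot: [0.574, 0.819, -0.003, -0.003]
force: [-0.2, -0.0, -0.6]
finger_gap: 0.001
gripper_force: 0.0
t 28.25 dp [  4.1  -1.7 -79.4] rv [ 0.13 -0.49  0.12] | per row [0.41, -0.17, -7.94, 0.01, -0.05, 0.01] |rv| 0.5
[0.53072726 0.47353934 1.42592355 0.00252572 1.25070959 0.18286988]
```

```bash
python3 -m handwheel '[[0.4,-0.2,-9,0,0,0,0],[0.4,-0.2,-9,0,0,0,0],[0.4,-0.2,-9,0,0,0,0],[0.4,-0.2,-9,0,0,0,0],[0.4,-0.2,-9,0,0,0,0],[0.4,-0.2,-9,0,0,0,0],[0.4,-0.2,-9,0,0,0,0],[0.4,-0.2,-9,0,0,0,0],[0.4,-0.2,-6,0,0,0,0],[0,0,0,0,0,0,0]]' 40
python3 - <<'E'
from h import *
plan(LM-dh*.011+up*.070,tool([0,0,-1],20)); print(dh)
E
```

```text
t: 29.5
tcp_pos: [0.4648, 0.3974, 0.1887]
tool_rot: [0.575, 0.818, -0.003, -0.003]
force: [0.3, 0.2, -0.3]
finger_gap: -0.002
gripper_force: 0.0
t 29.5 dp [ 27.5 -75.4  -1.7] rv [ 0.04 -0.51  0.14] | per row [2.75, -7.54, -0.17, 0.0, -0.05, 0.01] |rv| 0.5
[ 0.34202014 -0.93969262  0.        ]
```

```bash
python3 -m handwheel '[[2.05,-5.64,0,0,0,0,0],[2.05,-5.64,0,0,0,0,0],[2.05,-5.64,0,0,0,0,0],[2.05,-5.64,0,0,0,0,0],[2.05,-5.64,0,0,0,0,0],[2.05,-5.64,0,0,0,0,0],[2.05,-5.64,0,0,0,0,0],[2.05,-5.64,0,0,0,0,0],[2.05,-5.64,0,0,0,0,0],[2.05,-5.64,0,0,0,0,0]]' 40
python3 - <<'E'
from h import *
s=manip.sense(); print(((s['tcp_pos']-LM)@dh),s['force'])
im=snap('scene','s9');hsv=cv2.cvtColor(im,cv2.COLOR_BGR2HSV)
x0,y0,x1,y1=340,200,410,272
H,S,V=cv2.split(hsv[y0:y1,x0:x1])
for y in range(0,y1-y0,3):
    print(y+y0,''.join('R' if (h<8 or h>172) and s>150 and v>60 else 'G' if 15<h<33 and s>165 and v>70 else '#' if v<60 else 'w' if s<70 else '.' for h,s,v in zip(H[y],S[y],V[y])))
E
```

```text
t: 30.75
tcp_pos: [0.4857, 0.3407, 0.1893]
tool_rot: [0.575, 0.818, -0.002, -0.003]
force: [-0.2, -0.1, 0.4]
finger_gap: 0.001
gripper_force: 0.0
-0.03092841197841857 [-0.19485771 -0.10523777  0.38947755]
200 ................................................####################ww
203 ................................................######################
206 .................................................#####################
209 ..................................................####################
212 ....................................................##################
215 ...................................................###################
218 ...................................................###################
221 ...................................................###################
224 ...................................................###################
227 ...........................................###....####################
230 .........................................#####....#################...
233 .......................................#######...#############ww..
[... 204 characters left out ...]
...############wwww###...
245 wwwwwwwwwwwwwwwwwwwwwwwwww##########..#######.........................
248 wwwwwwwwwwwwwwwwwwwwwwwww######.###RR########.........................
251 wwwwwwwwwwwwwwwwwwwwwwwww######R.#########............................
254 wwwwwwwwwwwwwwwwwwwwwwww######.R########..............................
257 wwwwwwwwwwwwwwwwwwwwwwww###############...............................
260 wwwwwwwwwwwwwwwwwwwwwwww############...........######.................
263 wwwwwwwwwwwwwwwwwwwwwwww##########......#########.....................
266 wwwwwwwwwwwwwwwwwwwwwww##########..##########.........................
269 wwwwwwwwwwwwwwwwwwwwwww###########.######.............................
```

Plaque is being raised (its upper edge moved from column 401 to about 385). Continuing.

```bash
python3 -m handwheel '[[2.05,-5.64,0,0,0,0,0],[2.05,-5.64,0,0,0,0,0],[2.05,-5.64,0,0,0,0,0],[2.05,-5.64,0,0,0,0,0],[2.05,-5.64,0,0,0,0,0],[1,-2.8,0,0,0,0,0],[0,0,0,0,0,0,0],[0,0,0,0,0,0,0],[0,0,0,0,0,0,0],[0,0,0,0,0,0,0]]' 40
python3 - <<'E'
from h import *
s=manip.sense(); print(((s['tcp_pos']-LM)@dh),s['force'])
im=snap('scene','s10');hsv=cv2.cvtColor(im,cv2.COLOR_BGR2HSV)
x0,y0,x1,y1=284,225,400,275
H,S,V=cv2.split(hsv[y0:y1,x0:x1])
for y in range(0,y1-y0,3):
    print(y+y0,''.join('R' if (h<8 or h>172) and s>150 and v>60 else 'G' if 15<h<33 and s>165 and v>70 else '#' if v<60 else 'w' if s<70 else 'o' if h<20 and s>100 else '.' for h,s,v in zip(H[y],S[y],V[y])))
E
```

```text
t: 32.05
tcp_pos: [0.4968, 0.3103, 0.1893]
tool_rot: [0.574, 0.819, -0.002, -0.003]
force: [-1.1, 0.3, 0.8]
finger_gap: 0.002
gripper_force: 0.0
0.0014752408500810017 [-1.08831848  0.3306424   0.79581902]
225 oooooooooo..ooo.o.......ooooooooooooooooooooooooo.oooo..oooooooooooooooooooooo..ooooo..oo.#################oooooo.o.
228 ooooooooooooooo.......................ooooooooooooo...ooooooooooooo.oooooooo.ooo.ooooooo.##########www####ooooooooo.
231 oooooooooooooooo.....................oooooooooooo..........ooooooooooooooooooooooooooooo.##########www...........ooo
234 oooooooooooooooooooo..................oooo.oooooo........oooooooooooooooooooo.o.ooooooo##########wwwwwww.........ooo
237 oooooooooooo.ooooooooooooo..........ooooooooooooooo...www....wwwwwwwwwwwwwwwwwwwww##############wwwwwww##wooo.oooooo
240 o.ooooooooooooooooooooooo....wwwwwwwwwwwwwwwwwwwwwwwwwwwwwwwwwwwwwwwwwwwwwwwwwwww###############....#########ooooooo
243 ooooooooooo.wwwwwwwwwwwwwwwwwwwwwwwwwwwwwwwwwwwwwwwwwwwwwwwwwwwwwwwwwwwwwwwwwwwww#########....oooooooooo#####ooooooo
246 oooooooooowwwwwwwwwwwwwwwwwwwwwwwwwwwwwwwwww
[... 461 characters left out ...]
ooooooooooooooooooo.wwwwwwwwwwwwwwwwwwwwwwwwwwwwwwwwwwwwww.##########oooooooooo.oooooo##oo.....
261 oooooooooooooooooooooooooooooooooooooooowwwwwwwwwwwwwwwwwwwwwwwwwwwwwwwwwwwwwwww##########.oo.o.o.ooo########o......
264 oooooooooooooooooooooooooooooooooooooooowwwwwwwwwwwwwwwwwwwwwwwwwwwwwwwwwwwwwww###########oooo##########oooooo......
267 ooooooooooooooooooooooooooooooooooooooowwwwwwwwwwwwwwwwwwwwwwwwwwwwwwwwwwwwwwww######################oo.oooooo......
270 ooooooooooooooooooooooo.....wwwwwwwwwwwwwwwwwwwwwwwwwwwwwwwwwwwwwwwwwwwwwwwwwww##########.oooooooooooooooooooo......
273 oooowwwwwwwwwwwwwwwwwwwwwwwwwwwwwwwwwwwwwwwwwwwwwwwwwwwwwwwwwwwwwwwwwwwwwwwwww.##########ooo.oooooooo.ooooooo.......
```

The plaque fell onto its front and slid to the stop, back up (upper end at column 324–326, as the first one had been). Retreat and verify.

```bash
python3 -m handwheel '[[0,0,20,0,0,0,0],[0,0,30,0,0,0,0],[-5,5,20,0,0,0,0],[-10,10,20,0,0,0,0],[-20,20,10,0,0,0,0],[-20,20,0,0,0,0,0],[-20,20,0,0,0,0,0],[-20,10,0,0,0,0,0],[0,0,0,0,0,0,0],[0,0,0,0,0,0,0]]' 40
python3 - <<'E'
from h import *
im=snap('scene','s11');hsv=cv2.cvtColor(im,cv2.COLOR_BGR2HSV);H,S,V=cv2.split(hsv)
O=np.array([.5005,.2995,.117])
def comp(mask,x0,y0,x1,y1):
    m=np.zeros_like(mask);m[y0:y1,x0:x1]=mask[y0:y1,x0:x1]
    return max(cv2.findContours(m,cv2.RETR_EXTERNAL,cv2.CHAIN_APPROX_NONE)[0],key=cv2.contourArea)[:,0]
w=((H<22)&(S>100)).astype(np.uint8)
def meas(c,P0,n):
    Q=[]
    for a,b in c:
        o,d=ray('scene',a,b);Q.append(o+d*(((P0-o)@n)/(d@n)))
    return np.array(Q)
c=comp(w,286,246,330,282);Q=meas(c,O+nrm*.01,nrm)-O
r=cv2.minAreaRect(np.c_[Q@down,Q@lat].astype(np.float32));print('next in slide',r)
c=comp(w,208,204,247,232);Q=meas(c,np.array([0,0,.015]),up)-np.array([.5234,-.0814,.015])
a=np.radians(17.3);R=np.array([[np.cos(a),np.sin(a)],[-np.sin(a),np.cos(a)]])
print('done in tray',cv2.minAreaRect((Q[:,:2]@R.T).astype(np.float32)))
print(manip.sense()['force'],manip.sense()['t'])
E
```

```text
t: 33.35
tcp_pos: [0.4024, 0.3948, 0.2894]
tool_rot: [0.575, 0.818, -0.002, -0.003]
force: [-0.6, -0.3, -0.1]
finger_gap: -0.001
gripper_force: 0.0
next in slide ((0.14690372347831726, -0.008414890617132187), (0.1119910329580307, 0.09465658664703369), 7.523046970367432)
done in tray ((0.00021435506641864777, 0.002047210931777954), (0.06002245470881462, 0.09416908770799637), 0.2999933958053589)
[ 0.17109383 -0.65350338 -0.6055209 ] 33.4
```

```bash
python3 - <<'E'
from h import *
im=cv2.imread('pics/s11.png');H,S,V=cv2.split(cv2.cvtColor(im,cv2.COLOR_BGR2HSV));w=(S>80)
O=np.array([.5005,.2995,.117])
def f(a,b):
    o,d=ray('scene',a,b);q=o+d*(((O+nrm*.01-o)@nrm)/(d@nrm))-O;return q@down,q@lat
E=np.array([f(300+np.argmin(w[r,300:345])-.5,r) for r in range(252,266)])
print('upper edge down',E[:,0].mean(),'slope deg',np.degrees(np.polyfit(E[:,1],E[:,0],1)[0]))
B=np.array([f(c,262+np.argmin(w[262:290,c])-.5) for c in range(300,320)]);T=np.array([f(c,258-np.argmin(w[258:235:-1,c])+.5) for c in range(305,320)])
for n,X in(('near',B),('far',T)): print(n,'lat',X[:,1].mean(),'deg',np.degrees(np.polyfit(X[:,0],X[:,1],1)[0]))
E
```

```text
upper edge down 0.09063866541328412 slope deg -0.04002782401923014
near lat 0.032535481212744244 deg -0.3045680979615454
far lat -0.031937110016933126 deg -0.8424767076449693
```

Upper edge is about 92 mm down the slope (94 expected), square and central. Handing in.

```bash
python3 -c "
from station import manip
print(manip.sign_off())"
```

```text
the job is handed in; nothing more can be done
None
```

Both plaques are done and the job is handed in, though no verdict came back: the first lies flat in the tray, back up and about 2 mm off centre. The second rests at the foot of the slide, back up and square, its upper edge measured about 91 mm down (94 expected against the stop). The arm did not disturb the tubs or cards that I saw, but I took no final measurement of them.

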